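Load a fresh cell into a storeroom work lamp

TASK

Put the charged green cell from the dock into the battery cradle of the orange work lamp: with its red-banded plus end raised, push its minus end gently against the coil spring under the lip, then let the plus end down behind the red stop, so that it lies flat and fully home, and let go. Never press the cell hard into the lamp (the spring and cradle are delicate; keep to about 20 N), and leave the white flat cell and everything else where it is.

Things in the scene. Friction and masses are not known exactly. Their poses are not given: they have to be found in the camera images.
- cell: The charged cell, to be loaded: a rigid green cylinder 26 mm in diameter and 65 mm long, about 95 g, flat at both ends, with a red band and brass disc at its plus end and bare steel at its minus end. Origin at its middle, on its axis; its x axis runs along the cylinder from minus to plus; y and z may be rolled to any angle. It starts lying in one of the dock's two bays.
- cell_plus (a point): Centre of the cell's flat plus end face, 32.5 mm from its middle.
- cell_minus (a point): Centre of the cell's flat minus end face, 32.5 mm from its middle.
- lamp: Orange work lamp, fixed, lying face down, battery bay open upward: slab 270 x 66 x 18 mm; black head at lamp x +70 to +180 mm, ribs to 32 mm high. Origin on the table under the nominal middle of the black cell cradle on the slab. Lamp x runs along the cell's way in: spring and minus end at -x, red stop and plus end at +x; z up. Lamp poses and points do not show the cradle's shift.
- floor_mid (a point): Nominal middle of the cradle floor, on the lamp's frame, 22 mm above the table. The WHOLE cradle (floor, rails, stop, spring, lip) is fixed up to 18 mm either way along lamp x from these nominal places, unknown each time: feel or see it. Floor 40 mm wide; two rails, x -26 to +28 mm, 24 mm apart inside, 30 outside, 5 mm high: the cell lies between with 1.7 mm side play; keep fingertips above them.
- stop_nominal (a point): Nominal foot of the red stop's inner face, x +33 mm at floor height. The stop is 6 mm thick, 26 mm wide and 9 mm high above the floor. Home: the cell flat on the floor (axis 13 mm above it), plus face against this stop, spring pressed in 8 mm (about 8 N). To pass down behind the stop from a 12 degree tilt the spring must be pressed in about 11 mm (about 11 N).
- spring_nominal (a point): Nominal centre of the free spring button's face, x -24 mm, 13 mm above the floor; button 12 mm across in a steel coil, pushing towards lamp +x: 1 N at first touch, then 0.9 N per mm, lightly damped, solid after 13 mm (12.7 N). Behind it a block from x -44.5 to -60.5 mm, 38 mm wide, 35 mm high.
- lip_nominal (a point): Nominal lower front edge of the retaining lip over the spring: x -30 mm, 31 mm above the floor; it reaches back to x -46 mm, 34 mm wide, 4 mm thick. Under it the cell cannot enter level over the stop: it goes in minus end first, plus end raised 10 to 15 degrees, its lowest edge 0 to 2 mm above the floor; held 9 mm above, it clears the stop anywhere and still meets the button.
- dock: Grey cell dock fixed to the table: slab 85 x 150 x 10 mm with two bays. Origin at the centre of its underside; the bays run along its x, at y +42 and -42 mm. Each bay has two rails, 22 mm apart inside, 28 mm outside, 5 mm high above the 10 mm slab. A cell lying in a bay has its axis 23 mm above the table.
- flat_cell: Bystander, not to be moved: a flat (empty) cell of the same size with a white wrapper, in the other bay; origin at its middle, x along its axis to its plus end.
- cover: Bystander: the lamp's orange battery cover, 44 x 120 x 6 mm, lying on the table; origin at the centre of its underside.
- oil_filter: Bystander: blue oil filter, 76 mm diameter, 108 mm high; origin at the centre of its underside.
- oil_filter2: Bystander: black oil filter, 82 mm diameter, 128 mm high; origin at the centre of its underside.
- carton: Bystander: yellow and green carton, 90 x 90 x 110 mm; origin at the centre of its underside.
- screwdriver: Bystander: screwdriver lying on the right of the table, red handle; origin at its underside.

How it is judged (in metres and radians):
On the way:
1. with its plus end still raised, the cell's minus end, low under the lip, presses into the lamp's spring with more than 5 N (contact force between cell and lamp above 5 N and z of cell_plus in the frame of lamp above 0.041 m and z of cell_minus in the frame of lamp below 0.041 m and x of cell_minus in the frame of lamp between -0.062 and -0.008 m), for 0.05 s.
At the end, for the whole second after the job is handed in: The green cell lies home between spring and stop, plus end towards the red stop: both end centres 33 to 37.5 mm above the lamp's underside, within 4 mm of its centre line, plus face at x 12.5 to 53.5, minus face at x -11.5 to -52.5 mm in the lamp's frame, at rest (under 10 mm/s) (x of cell_plus in the frame of lamp between 0.0125 and 0.0535 m and x of cell_minus in the frame of lamp between -0.0525 and -0.0115 m and y of cell_plus in the frame of lamp between -0.004 and 0.004 m and z of cell_plus in the frame of lamp between 0.033 and 0.0375 m and y of cell_minus in the frame of lamp between -0.004 and 0.004 m and z of cell_minus in the frame of lamp between 0.033 and 0.0375 m and linear speed of cell below 0.01 m/s); the robot touches nothing.
It fails at once if the cell is pressed against the lamp (spring, stop, floor, lip together) with more than 27 N in all (contact force between cell and lamp above 27 N).
It fails at once if the white flat cell is moved more than 15 mm (distance of flat_cell from where it was at the start of the episode above 0.015 m).
It fails at once if another bystander (cover, filter, carton or screwdriver) is moved more than 30 mm (distance of any of cover, oil_filter, oil_filter2, carton, screwdriver from where it was at the start of the episode above 0.03 m).
It also fails if it takes over 64 s, if anything falls off the work surface, if the arm or the gripper's body presses on something with over 40 N, if the wrist force passes 120 N, or if a joint passes its speed limit or range.

ROBOT

A 7-joint arm with a two-finger parallel gripper is mounted at the origin on the work surface. World frame = base frame: x ahead of the robot, y to its left, z up, the work surface at z = 0. Lengths are in mm, angles in rad, forces in N, time in s.
With the tool pointing down it reaches from about 400 to 875 mm from the base axis. Payload 4.4 kg.
Tool frame: the origin (TCP) lies where the fingers leave the gripper's body, on its centre line; the fingertips stand ahead of it and the grasp point (between the pads) lies 54 mm ahead of it (ctrl.nose_length is the z of the fingertips in the tool frame, in mm); z points along the fingers, y is the line along which they close (so a half turn about z gives the same grasp; the last joint's range is limited). The gripper opens to 85 mm and grips with 20 to 120 N. Pads are 22 mm wide; open, the fingers measure 114 mm over their backs; the gripper's body (76 mm by 85 mm) begins 54 mm behind the grasp point. The pads swing forward as they close: fully open they stand 13 mm farther back than shut.
Start: joints at [-1.25, 0.628, 0.038, 1.517, -0.027, 0.996, -0.02], TCP at [245.177, 602.001, 303.913] pointing down, gripper open.
Joint ranges: [-3.06, 3.06], [-0.37, 2.12], [-1.25, 1.32], [0.18, 2.47], [-1.1, 4.24], [0.23, 1.98], [-2.94, 2.94]. Speed limits (rad/s): [2.57, 2.57, 3.14, 3.14, 3.14, 3.14, 3.14].

INTERFACE

Orientations are given as a unit quaternion [w, x, y, z].
In Python, from plant import monitor, viewer, workorder, ctrl gives the robot as it stands. The module is installed in compiled form; this text tells all that it offers.
- The arm moves only by the tool play_rows, never from a script. Its argument "rows" is a list of rows, each a list of 7 numbers: the finger opening in m, from 0 to 0.0854, then the shift along the tool's x, y, z in m, then the turn, a rotation vector about the tool's x, y, z in rad. In form: [[jaw, x, y, z, rx, ry, rz], ...]. A call has 1 to 20 rows; each row is the pose to reach, as a shift and turn from the pose commanded when the call began, along the tool's axes at that moment; what a row does not reach only later rows make up. A row lasts 1/8 s, in which the tool goes at most 62.5 mm and 10.7 degrees, less where a joint would pass 70% of its speed; a pose out of reach is approached as far as the arm can. A call with a gripper value outside its range is refused whole. The fingers move at their own pace and stop on an object; "force" is the grip in N (left out, the last holds). Time passes only in rows, so rows that repeat a pose let the fingers close. It gives the time, the measured TCP pose, the force, the opening and the grip force at its end, in the units of the state.
- monitor.observe(): the state, without advancing time (a new reading comes with each control period).
- viewer.get_image(name): name is "side" or "top" or "wrist"; returns a dict with "image" (420x560x3 uint8, blue, green, red), "fx", "fy", "cx", "cy" (pixels), "R" (3x3) and "t" (3): a world point X has camera coordinates R X + t. Camera axes: x right, y down, z forward; pixel columns grow to the right and rows downward; lengths in mm; the calibration is good to about 2 mm. A picture is of the moment at which its call begins. There is no depth.
- workorder.finish_job(): hands the job in; it is judged then, once.
The state is a dict: "time_s": time; "q": joint angles; "qd": joint speeds; "effort": joint torques, N m; "tool_pos": TCP position; "tool_rot": TCP orientation; "wrist_force": force on the tool from outside, world axes, zero at the start; "ft_torque": the same for the moment, N m; "grip_width": opening from 0.0 (shut) to 1.0 (fully open); "gripper_force": force on a finger pad.
Only numpy, scipy, OpenCV 4.12 (cv2) and the standard library are available. Lean on these libraries where they do the work, as an engineer would, in place of code of your own. Each camera call takes 0.05 s, during which the arm holds its last target. There are 200 camera calls.

## Working session

There is one attempt and no reset: what is moved stays moved. The work goes in short steps, Python scripts to look and compute and a tool call to move; the robot and the scene stay as the last step left them, time stands still between calls to the robot, and variables do not carry over. Pictures are saved under pics/ and viewed, at most 10 in all, crops included, and the job is handed in when it is done.

Besides the shell and the picture viewer there is one more tool, called after ">>>" in YAML: its name, and indented under it one key for each argument. play_rows: Moves the arm, as the interface text tells. Its arguments: {"type":"object","properties":{"rows":{"type":"array"},"force":{"type":"number"}},"required":["rows"]}

```bash
mkdir -p pics; cat > h.py <<'E'
from plant import monitor, viewer, workorder, ctrl
import numpy as np, cv2
from scipy.spatial.transform import Rotation as Ro
def rot(s): q=s["tool_rot"]; return Ro.from_quat([q[1],q[2],q[3],q[0]])
def ray(im,uv,z):
    R=np.array(im["R"]);t=np.array(im["t"]);c=-R.T@t
    d=R.T@np.array([(uv[0]-im["cx"])/im["fx"],(uv[1]-im["cy"])/im["fy"],1])
    return c+d*(z-c[2])/d[2]
def px(im,X):
    p=np.array(im["R"])@np.array(X)+np.array(im["t"]); return [im["fx"]*p[0]/p[2]+im["cx"],im["fy"]*p[1]/p[2]+im["cy"]]
E
python3 - <<'E'
from h import *
s=monitor.observe(); print({k:np.round(v,3).tolist() for k,v in s.items()}, ctrl.nose_length)
a=viewer.get_image("top");b=viewer.get_image("side")
for n,i in(("top",a),("side",b)):
    cv2.imwrite(f"pics/{n}0.png",i["image"]); print(n,i["fx"],np.round(-np.array(i["R"]).T@i["t"]))
E
```

```text
{'time_s': 0.0, 'q': [-1.25, 0.629, 0.038, 1.518, -0.027, 0.996, -0.02], 'qd': [-0.0, 0.0, 0.001, -0.0, 0.001, 0.0, -0.0], 'effort': [0.0, -56.339, 1.226, -19.345, 0.011, 0.011, -0.0], 'tool_pos': [244.979, 601.535, 303.004], 'tool_rot': [-0.0, 0.192, 0.981, -0.001], 'wrist_force': [-0.051, 0.296, -0.092], 'ft_torque': [0.003, 0.032, -0.007], 'gripper_force': 0.0, 'grip_width': 0.999} 72.6
top 426.5457518703296 [ 402.   -5. 1171.]
side 489.29440920217854 [  526. -1042.   885.]
```

View pics/top0.png

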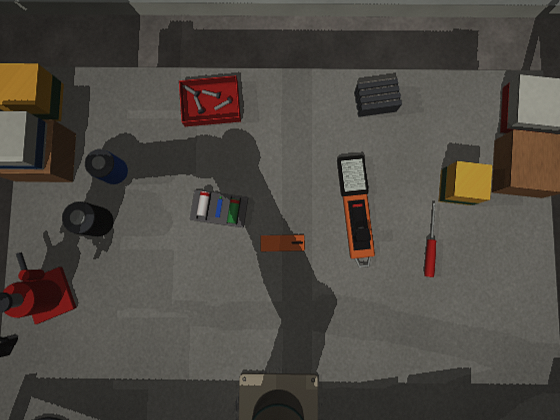

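View pics/side0.png

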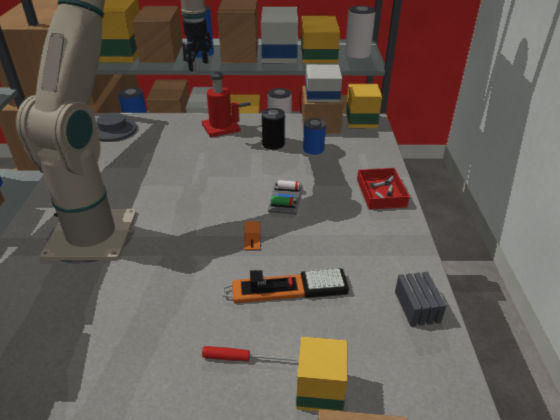

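The top view shows the white cell near (203,205), the green one near (234,210) and the lamp around (355,215) with its head up (+x). I'll enlarge both areas.

```bash
python3 - <<'E'
import cv2,numpy as np
a=cv2.imread("pics/top0.png");b=cv2.imread("pics/side0.png")
f=lambda i,u,v,w,h:cv2.resize(i[v:v+h,u:u+w],(400,300),interpolation=cv2.INTER_CUBIC)
cv2.imwrite("pics/c1.png",np.vstack([np.hstack([f(a,185,178,68,51),f(a,300,145,160,120)]),np.hstack([f(b,255,170,60,45),f(b,222,245,140,105)])]))
E
```

```text
(no output)
```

View pics/c1.png

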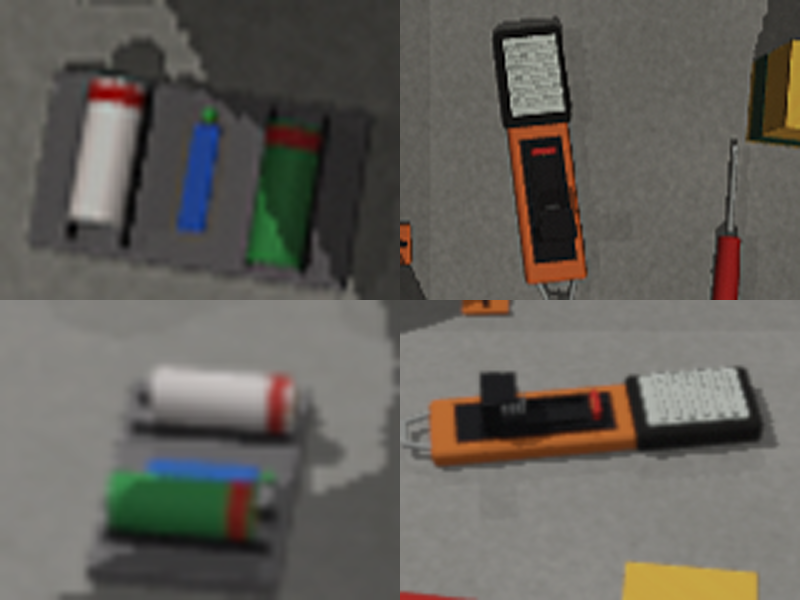

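The green cell's plus end points to +x, the same way as the lamp's stop, so it needs no flip. The stop is near top (357,205). Next I'll measure positions.

```bash
cat >> h.py <<'E'
def mask(img,kind,roi):
    h=cv2.cvtColor(img,cv2.COLOR_BGR2HSV).astype(int);H,S,V=h[...,0],h[...,1],h[...,2]
    m={"green":(H>45)&(H<85)&(S>110)&(V>30),"red":((H<4)|(H>172))&(S>140)&(V>50),"orange":(H>5)&(H<18)&(S>150)&(V>60)}[kind]
    z=np.zeros(m.shape,np.uint8);u,v,w,hh=roi;z[v:v+hh,u:u+w]=m[v:v+hh,u:u+w];return z*255
def big(m):
    c=max(cv2.findContours(m,0,2)[0],key=cv2.contourArea);return c
E
python3 - <<'E'
from h import *
i=viewer.get_image("top");b=viewer.get_image("side")
g=cv2.findNonZero(mask(i["image"],"green",(224,190,30,40)));r=cv2.findNonZero(mask(i["image"],"red",(224,190,30,30)))
for n,p in(("green",g),("red",r)):
    print(n,len(p),p.mean(0),cv2.minAreaRect(p), ray(i,p.mean(0)[0],33))
o=mask(i["image"],"orange",(330,190,60,80));c=big(o);rc=cv2.minAreaRect(cv2.convexHull(c));bx=cv2.boxPoints(rc)
print("orange",rc,[ray(i,p,18).round(1) for p in bx])
s=cv2.findNonZero(mask(i["image"],"red",(340,195,40,20)));print("stop",len(s),ray(i,s.mean(0)[0],31))
s=cv2.findNonZero(mask(b["image"],"red",(280,270,25,25)));print("stop side",len(s),s.mean(0),ray(b,s.mean(0)[0],27))
for k in("green","red"):
    s=cv2.findNonZero(mask(b["image"],k,(262,190,40,20)));print(k,len(s),ray(b,s.mean(0)[0],28))
E
```

```text
green 178 [[232.5505618  212.48314607]] ((232.91893005371094, 210.4864959716797), (8.877545356750488, 24.659847259521484), 9.462322235107422) [526.1581834  127.48670776  33.        ]
red 20 [[234.05 200.95]] ((234.0, 201.0), (2.0, 8.0), 90.0) [557.44408946 124.16074538  33.        ]
orange ((358.484619140625, 225.876953125), (63.1336784362793, 24.310806274414062), 82.87498474121094) [array([ 575.8, -169.9,   18. ]), array([ 584.8, -235.7,   18. ]), array([ 414.9, -254.6,   18. ]), array([ 406.2, -189.8,   18. ])]
stop 32 [ 550.04331588 -206.84235314   31.        ]
stop side 30 [[290.4        281.76666667]] [ 551.42530951 -209.22540709   27.        ]
green 145 [525.82094137 121.61560272  28.        ]
red 10 [556.08807932 118.98590811  28.        ]
```

>>> play_rows:
  rows:
    - [0.05, -0.44, -0.337, 0.04, 0, 0, -0.28]
    - [0.05, -0.44, -0.337, 0.04, 0, 0, -0.28]
    - [0.05, -0.44, -0.337, 0.04, 0, 0, -0.28]
    - [0.05, -0.44, -0.337, 0.04, 0, 0, -0.28]
    - [0.05, -0.44, -0.337, 0.04, 0, 0, -0.28]
    - [0.05, -0.44, -0.337, 0.04, 0, 0, -0.28]
    - [0.05, -0.44, -0.337, 0.04, 0, 0, -0.28]
    - [0.05, -0.44, -0.337, 0.04, 0, 0, -0.28]
    - [0.05, -0.44, -0.337, 0.04, 0, 0, -0.28]
    - [0.05, -0.44, -0.337, 0.04, 0, 0, -0.28]
    - [0.05, -0.44, -0.337, 0.04, 0, 0, -0.28]
    - [0.05, -0.44, -0.337, 0.04, 0, 0, -0.28]
    - [0.05, -0.44, -0.337, 0.04, 0, 0, -0.28]
    - [0.05, -0.44, -0.337, 0.04, 0, 0, -0.28]

```text
time_s: 1.95
tool_pos: [525.3, 124.8, 264.0]
tool_rot: [0.0, 0.053, 0.999, 0.0]
wrist_force: [0.8, -0.2, 0.5]
grip_width: 0.584
gripper_force: 0.0
```

```bash
cat > w.py <<'E'
from h import *
import sys
s=monitor.observe();print(s["time_s"],np.round(s["tool_pos"],1),rot(s).as_matrix().round(3).tolist(),np.round(s["wrist_force"],1),s["grip_width"],s["gripper_force"])
i=viewer.get_image("wrist");cv2.imwrite(f"pics/{sys.argv[1]}.png",i["image"]);print(i["fx"],np.round(-np.array(i["R"]).T@i["t"]))
E
python3 w.py w1
```

```text
1.95 [525.3 124.8 264. ] [[-0.994, 0.105, 0.0], [0.105, 0.994, 0.0], [-0.0, 0.0, -1.0]] [ 0.8 -0.2  0.5] 0.5840843760441228 0.0
317.3257078240925 [443. 132. 334.]
```

View pics/w1.png

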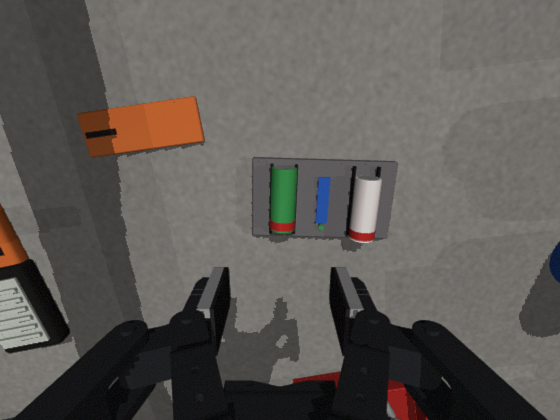

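Wrist view: the green cell spans (272–298, 165–233) with its plus end down (+x), and the white cell is well clear at (365,208).

```bash
python3 - <<'E'
from h import *
i=viewer.get_image("wrist")
m=mask(i["image"],"green",(262,150,45,100))|mask(i["image"],"red",(262,210,45,40))
c=cv2.minAreaRect(big(m));print(c)
bx=cv2.boxPoints(c);P=np.array([ray(i,p,25) for p in bx]);print(P.round(1))
lo=P[np.argsort(P[:,0])];a=lo[:2].mean(0);b=lo[2:].mean(0);print(a,b,(a+b)/2,np.degrees(np.arctan2(b[1]-a[1],b[0]-a[0])),np.linalg.norm(b-a))
E
```

```text
((282.6641540527344, 199.72451782226562), (25.888586044311523, 66.54582977294922), 2.4895529747009277)
[[564.9 107.5  25. ]
 [495.9 118.4  25. ]
 [499.6 143.4  25. ]
 [569.1 134.3  25. ]]
[497.72489449 130.87881371  25.        ] [566.99606804 120.87878389  25.        ] [532.36048127 125.8787988   25.        ] -8.214504774401574 69.98925690176351
```

>>> play_rows:
  rows:
    - [0.045, -0.0086, 0.0014, 0.06, 0, 0, 0.035]
    - [0.045, -0.0086, 0.0014, 0.11, 0, 0, 0.035]
    - [0.045, -0.0086, 0.0014, 0.14, 0, 0, 0.035]
    - [0.045, -0.0086, 0.0014, 0.16, 0, 0, 0.035]
    - [0.045, -0.0086, 0.0014, 0.17, 0, 0, 0.035]
    - [0.045, -0.0086, 0.0014, 0.1755, 0, 0, 0.035]
    - [0.045, -0.0086, 0.0014, 0.1755, 0, 0, 0.035]
    - [0.045, -0.0086, 0.0014, 0.1755, 0, 0, 0.035]
  force: 40

```text
time_s: 3.05
tool_pos: [534.7, 124.5, 89.2]
tool_rot: [0.001, 0.071, 0.997, 0.0]
wrist_force: [1.3, -0.1, 0.5]
grip_width: 0.526
gripper_force: 0.0
```

```bash
python3 w.py w2
```

```text
3.05 [534.7 124.5  89.2] [[-0.99, 0.141, 0.001], [0.141, 0.99, 0.0], [-0.001, 0.001, -1.0]] [ 1.3 -0.1  0.5] 0.5263184842311635 0.0
317.3257078240925 [453. 135. 159.]
```

View pics/w2.png

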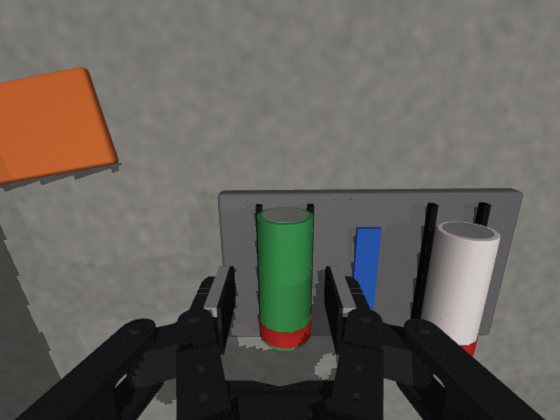

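The fingers straddle the cell evenly (cell columns 258–313, pads at 232 and 330). Closing, then lifting.

>>> play_rows:
  rows:
    - [0.02, 0, 0, 0, 0, 0, 0]
    - [0.02, 0, 0, 0, 0, 0, 0]
    - [0.02, 0, 0, 0, 0, 0, 0]
    - [0.02, 0, 0, 0, 0, 0, 0]
    - [0.015, 0, 0, 0, 0, 0, 0]
    - [0.015, 0, 0, 0, 0, 0, 0]
  force: 60

```text
time_s: 3.85
tool_pos: [534.8, 126.1, 89.5]
tool_rot: [0.001, 0.07, 0.998, 0.001]
wrist_force: [0.4, 2.8, 5.1]
grip_width: 0.281
gripper_force: 58.7
```

>>> play_rows:
  rows:
    - [0.015, 0, 0, -0.01, 0, 0, 0]
    - [0.015, 0, 0, -0.05, 0, 0, 0]
    - [0.015, 0, 0, -0.1, 0, 0, 0]
    - [0.015, 0, 0, -0.11, 0, 0, 0]
    - [0.015, 0, 0, -0.11, 0, 0, 0]
    - [0.015, 0, 0, -0.11, 0, 0, 0]

```text
time_s: 4.6
tool_pos: [533.3, 124.0, 197.2]
tool_rot: [-0.001, 0.071, 0.997, -0.001]
wrist_force: [-0.3, -0.3, -2.2]
grip_width: 0.281
gripper_force: 59.2
```

```bash
python3 w.py w3; python3 - <<'E'
from h import *
i=viewer.get_image("side");cv2.imwrite("pics/s3.png",i["image"])
c=lambda im,u,v,w,h,W,H:cv2.resize(im[v:v+h,u:u+w],(W,H),interpolation=cv2.INTER_CUBIC)
p=px(i,[534,125,130]);u,v=int(p[0])-50,int(p[1])-50;print(u,v)
w=cv2.imread("pics/w3.png")
cv2.imwrite("pics/c3.png",np.hstack([c(w,180,150,200,200,400,400),c(i["image"],u,v,100,100,400,400)]))
E
```

```text
4.6 [533.3 124.  197.2] [[-0.99, 0.141, -0.003], [0.141, 0.99, -0.001], [0.003, -0.001, -1.0]] [-0.3 -0.3 -2.2] 0.2810578280895898 59.21753168106079
317.3257078240925 [452. 134. 267.]
232 120
```

View pics/c3.png

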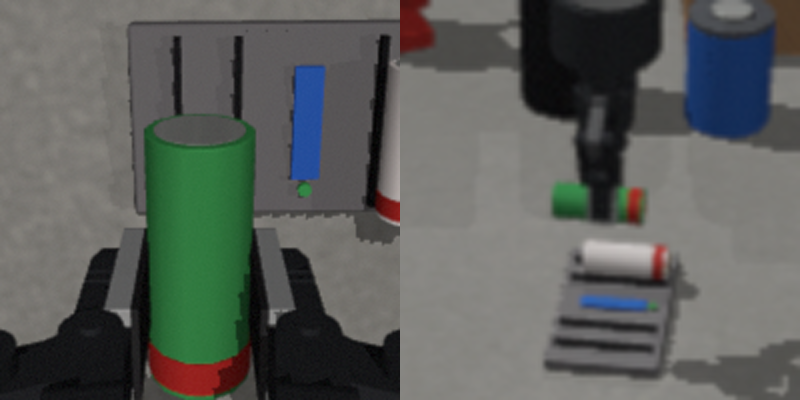

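The cell is held level. Next: find the minus face in tool coordinates, and the arm offset to the lamp.

```bash
python3 - <<'E'
from h import *
i=viewer.get_image("wrist");s=monitor.observe();R=rot(s).as_matrix();T=np.array(s["tool_pos"])
for uv,dz in (((280,223.5),53.5),((280,207.3),79.5)):
    p=ray(i,uv,T[2]-dz);print(p.round(1),(R.T@(p-T)).round(1))
# target: TCP hovering with camera view of lamp
E
```

```text
[496.5 128.2 143.6] [37.1 -1.3 53.6]
[497.4 128.1 117.6] [36.1 -1.2 79.6]
```

>>> play_rows:
  rows:
    - [0.015, -0.102, -0.316, -0.005, 0, 0, -0.255]
    - [0.015, -0.102, -0.316, -0.005, 0, 0, -0.255]
    - [0.015, -0.102, -0.316, -0.005, 0, 0, -0.255]
    - [0.015, -0.102, -0.316, -0.005, 0, 0, -0.255]
    - [0.015, -0.102, -0.316, -0.005, 0, 0, -0.255]
    - [0.015, -0.102, -0.316, -0.005, 0, 0, -0.255]
    - [0.015, -0.102, -0.316, -0.005, 0, 0, -0.255]
    - [0.015, -0.102, -0.316, -0.005, 0, 0, -0.255]
    - [0.015, -0.102, -0.316, -0.005, 0, 0, -0.255]

```text
time_s: 5.88
tool_pos: [590.7, -200.1, 203.3]
tool_rot: [-0.0, -0.058, 0.998, 0.001]
wrist_force: [-0.2, 0.6, -1.4]
grip_width: 0.279
gripper_force: 59.3
```

```bash
python3 w.py w4
```

```text
5.875 [ 590.7 -200.1  203.3] [[-0.993, -0.117, -0.0], [-0.117, 0.993, 0.001], [0.0, 0.002, -1.0]] [-0.2  0.6 -1.4] 0.278656925543454 59.28313493728638
317.3257078240925 [ 509. -211.  273.]
```

View pics/w4.png

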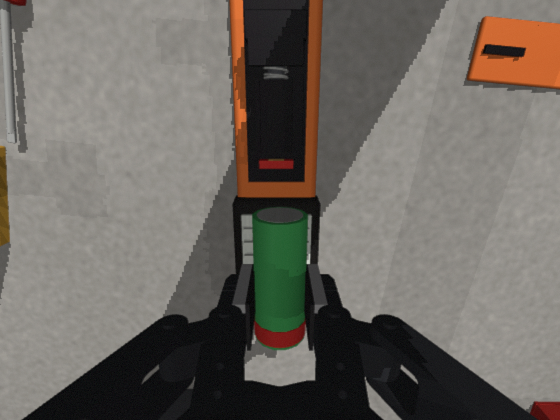

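Wrist view: the red stop is at (259–295, 160–168), the coil at (275,72) under the lip edge near row 65, and the lamp's orange sides are clearly visible. Measuring stop and centreline.

```bash
python3 - <<'E'
from h import *
i=viewer.get_image("wrist");s=monitor.observe();R=rot(s).as_matrix();T=np.array(s["tool_pos"])
m=mask(i["image"],"red",(250,145,60,40));p=cv2.findNonZero(m)[:,0];lo,hi=p.min(0),p.max(0);print("stop px",lo,hi,p.mean(0))
u=p[:,0].mean()
print("foot",ray(i,(u,lo[1]-.5),22).round(1),"outer top",ray(i,(u,hi[1]+.5),31).round(1))
o=mask(i["image"],"orange",(215,5,120,190));L=[];
for v in range(10,180,4):
    c=np.flatnonzero(o[v]); L.append((ray(i,(c[0]-.5,v),18)+ray(i,(c[-1]+.5,v),18))[:2]/2); 
    if v in(10,90,178):print(v,c[0],c[-1],np.ptp([ray(i,(k,v),18)[1] for k in(c[0],c[-1])]))
L=np.array(L);k=np.polyfit(L[:,0],L[:,1],1);res=L[:,1]-np.polyval(k,L[:,0]);g=abs(res)<1.5;k=np.polyfit(L[g,0],L[g,1],1)
print("angle",np.degrees(np.arctan(k[0])),"y at 500,550",np.polyval(k,[500,550]),abs(res).max())
print("tool x ang",np.degrees(np.arctan2(-R[1,0],-R[0,0])))
# cell self check
for uv,dz in (((280,222),53.5),):
    q=ray(i,uv,T[2]-dz);print((R.T@(q-T)).round(1))
E
```

```text
stop px [259 159] [293 168] [276.13461538 163.96474359]
foot [ 546.6 -209.4   22. ] outer top [ 552.8 -208.7   31. ]
10 231 322 63.003439693336674
90 234 319 63.29185109146135
178 238 315 62.52709439232083
angle 6.602498600769378 y at 500,550 [-214.58806921 -208.80066219] 0.3580960013664196
tool x ang 6.634905383640461
[38.  -0.7 53.5]
```

>>> play_rows:
  rows:
    - [0.015, 0.04, -0.0027, 0.0, 0, -0.1, 0]
    - [0.015, 0.0728, -0.0027, 0.02, 0, -0.209, 0]
    - [0.015, 0.0728, -0.0027, 0.045, 0, -0.209, 0]
    - [0.015, 0.0728, -0.0027, 0.0558, 0, -0.209, 0]
    - [0.015, 0.0728, -0.0027, 0.0558, 0, -0.209, 0]
    - [0.015, 0.0728, -0.0027, 0.0558, 0, -0.209, 0]
    - [0.015, 0.0728, -0.0027, 0.0558, 0, -0.209, 0]
    - [0.015, 0.0728, -0.0027, 0.0558, 0, -0.209, 0]

```text
time_s: 6.98
tool_pos: [518.9, -213.7, 148.1]
tool_rot: [0.105, -0.056, 0.993, 0.006]
wrist_force: [-0.4, -0.0, -0.2]
grip_width: 0.277
gripper_force: 59.3
```

```bash
cat > st.py <<'E'
from h import *
s=monitor.observe();R=rot(s).as_matrix();T=np.array(s["tool_pos"]);S=np.array([546.8,-208,22]);a=np.array([.9934,.115,0]);n=np.array([-.115,.9934,0])
f=lambda p:np.round([(p-S)@a,(p-S)@n,p[2]-22],1)
print(s["time_s"],"tcp",T.round(1),"F along a,n,z",np.round([s["wrist_force"]@a,s["wrist_force"]@n,s["wrist_force"][2]],1),"grip",s["grip_width"])
print("tilt",np.degrees(np.arcsin(R[0:2,2]@a[:2])).round(2),"yaw",np.degrees(np.arctan2(-R[1,0],-R[0,0])).round(2),"roll",np.degrees(R[2,1]).round(2))
for n_,v in(("minus low",(37,0,79.5)),("minus",(37,0,66.5)),("plus",(-28,0,66.5)),("plus low",(-28,0,79.5))):print(n_,f(T+R@np.array(v)))
E
python3 st.py; python3 - <<'E'
from h import *
c=lambda im,u,v,w,h,W,H:cv2.resize(im[v:v+h,u:u+w],(W,H),interpolation=cv2.INTER_CUBIC)
w=viewer.get_image("wrist")["image"];s=viewer.get_image("side")["image"];t=viewer.get_image("top")["image"]
cv2.imwrite("pics/c5.png",np.hstack([c(w,130,0,300,380,400,507),c(s,215,215,120,152,400,507)]))
E
```

```text
6.975 tcp [ 518.9 -213.7  148.1] F along a,n,z [-0.4  0.  -0.2] grip 0.27715944870095555
tilt 12.02 yaw 6.51 roll -0.03
minus low [-48.   -2.5  40.6]
minus [-50.7  -2.5  53.4]
plus [12.9 -2.6 66.9]
plus low [15.6 -2.6 54.2]
```

View pics/c5.png

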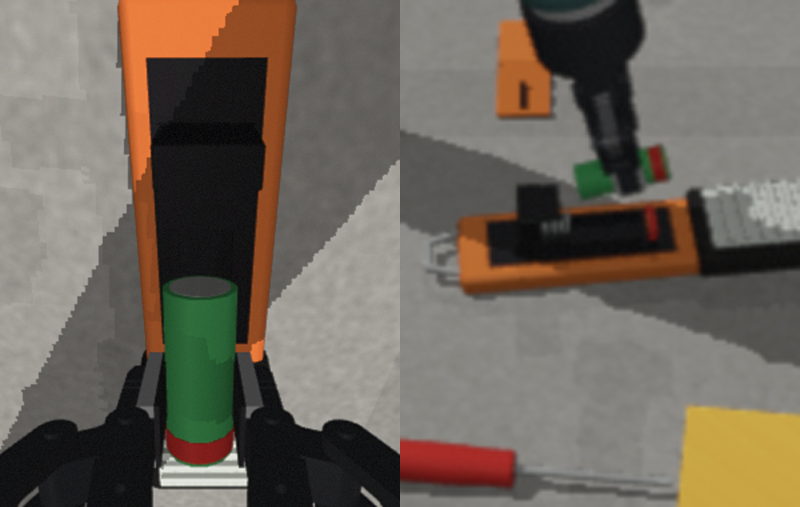

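```bash
cat > lat.py <<'E'
from h import *
i=viewer.get_image("wrist");s=monitor.observe();R=rot(s).as_matrix();T=np.array(s["tool_pos"])
o=mask(i["image"],"orange",(200,0,160,300))
for v in range(50,240,30):
    c=np.flatnonzero(o[v])
    P=(R.T@(ray(i,(c[0]-.5,v),18)-T)),(R.T@(ray(i,(c[-1]+.5,v),18)-T))
    print(v,c[0],c[-1],P[0][1].round(1),P[1][1].round(1),"mid tool y",((P[0]+P[1])/2)[1].round(2))
g=mask(i["image"],"green",(230,180,110,200))
for v in (225,250,290):
    c=np.flatnonzero(g[v]);z=T[2]-58;P=R.T@(ray(i,(c[0]-.5,v),z)-T),R.T@(ray(i,(c[-1]+.5,v),z)-T);print("cell",v,c[0],c[-1],P[0][1].round(1),P[1][1].round(1),((P[0]+P[1])/2)[1].round(2))
print(i["cx"])
E
python3 lat.py
```

```text
50 222 347 -30.8 33.1 mid tool y 1.13
80 224 344 -31.1 33.0 mid tool y 0.99
110 227 341 -30.8 33.0 mid tool y 1.12
140 229 338 -31.0 33.0 mid tool y 0.97
170 232 335 -30.7 32.9 mid tool y 1.11
200 235 332 -30.4 32.9 mid tool y 1.26
230 237 329 -30.7 32.8 mid tool y 1.09
cell 225 252 307 -12.9 10.0 -1.43
cell 250 253 306 -13.0 10.2 -1.42
cell 290 254 304 -13.5 10.3 -1.63
279.38314139009213
```

>>> play_rows:
  rows:
    - [0.015, 0.0, 0.0025, 0.0, 0, 0, 0]
    - [0.015, 0.004, 0.0025, 0.018, 0, 0, 0]
    - [0.015, 0.006, 0.0025, 0.029, 0, 0, 0]
    - [0.015, 0.0073, 0.0025, 0.0343, 0, 0, 0]
    - [0.015, 0.0073, 0.0025, 0.0343, 0, 0, 0]
    - [0.015, 0.0073, 0.0025, 0.0343, 0, 0, 0]
    - [0.015, 0.0073, 0.0025, 0.0343, 0, 0, 0]

```text
time_s: 8.05
tool_pos: [518.5, -211.3, 113.0]
tool_rot: [0.104, -0.056, 0.993, 0.006]
wrist_force: [-0.1, 0.3, -0.8]
grip_width: 0.276
gripper_force: 59.3
```

```bash
python3 st.py; python3 - <<'E'
from h import *
c=lambda im,u,v,w,h,W,H:cv2.resize(im[v:v+h,u:u+w],(W,H),interpolation=cv2.INTER_CUBIC)
w=viewer.get_image("wrist")["image"];s=viewer.get_image("side")["image"]
cv2.imwrite("pics/c6.png",np.hstack([c(w,180,60,200,250,400,500),c(s,225,225,96,120,400,500)]))
E
```

```text
8.05 tcp [ 518.5 -211.3  113. ] F along a,n,z [-0.   0.3 -0.8] grip 0.2764755828393683
tilt 12.01 yaw 6.5 roll -0.03
minus low [-48.2  -0.    5.5]
minus [-50.9   0.   18.2]
plus [12.7 -0.1 31.7]
plus low [15.4 -0.1 19. ]
```

View pics/c6.png

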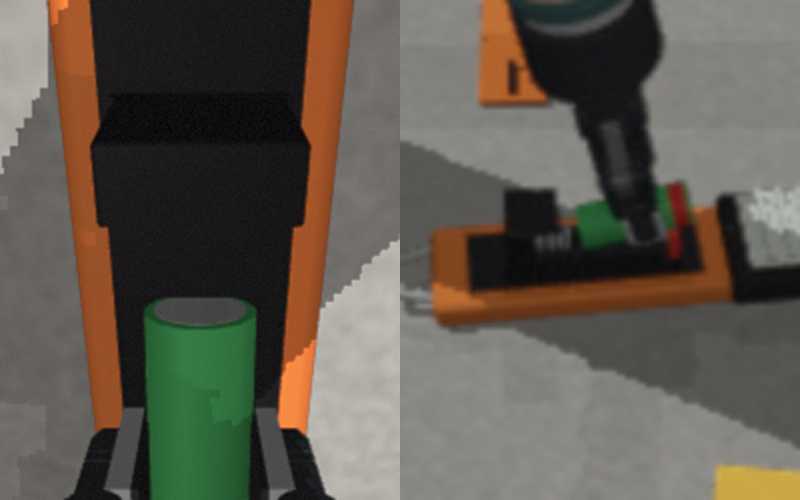

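Cell and lip are both centred on column 200 and the plus end is above the stop. Lowering to about 1.5 mm above the floor.

>>> play_rows:
  rows:
    - [0.015, 0.0004, 0, 0.002, 0, 0, 0]
    - [0.015, 0.0008, 0, 0.0039, 0, 0, 0]
    - [0.015, 0.0008, 0, 0.0039, 0, 0, 0]
    - [0.015, 0.0008, 0, 0.0039, 0, 0, 0]

```text
time_s: 8.65
tool_pos: [518.2, -211.2, 108.5]
tool_rot: [0.104, -0.056, 0.993, 0.006]
wrist_force: [-0.5, -0.1, -1.3]
grip_width: 0.275
gripper_force: 59.3
```

```bash
python3 st.py
```

```text
8.65 tcp [ 518.2 -211.2  108.5] F along a,n,z [-0.6 -0.1 -1.3] grip 0.27453009064432404
tilt 11.97 yaw 6.48 roll 0.01
minus low [-48.5   0.1   1. ]
minus [-51.2   0.1  13.8]
plus [12.4 -0.  27.3]
plus low [15.1 -0.  14.5]
```

>>> play_rows:
  rows:
    - [0.015, 0.003, 0, -0.0006, 0, 0, 0]
    - [0.015, 0.006, 0, -0.0013, 0, 0, 0]
    - [0.015, 0.008, 0, -0.0017, 0, 0, 0]
    - [0.015, 0.0098, 0, -0.0021, 0, 0, 0]
    - [0.015, 0.0098, 0, -0.0021, 0, 0, 0]
    - [0.015, 0.0098, 0, -0.0021, 0, 0, 0]

```text
time_s: 9.4
tool_pos: [509.0, -212.3, 108.8]
tool_rot: [0.105, -0.056, 0.993, 0.006]
wrist_force: [4.2, -0.1, -1.7]
grip_width: 0.279
gripper_force: 59.2
```

```bash
python3 st.py
```

```text
9.4 tcp [ 509.  -212.3  108.8] F along a,n,z [ 4.1 -0.6 -1.7] grip 0.27879437569203847
tilt 12.05 yaw 6.5 roll 0.0
minus low [-57.7   0.2   1.3]
minus [-60.4   0.2  14. ]
plus [ 3.2  0.  27.6]
plus low [ 5.9  0.  14.9]
```

>>> play_rows:
  rows:
    - [0.015, 0.002, 0, -0.0004, 0, 0, 0]
    - [0.015, 0.004, 0, -0.0008, 0, 0, 0]
    - [0.015, 0.006, 0, -0.0013, 0, 0, 0]
    - [0.015, 0.0071, 0, -0.0015, 0, 0, 0]
    - [0.015, 0.0071, 0, -0.0015, 0, 0, 0]
    - [0.015, 0.0071, 0, -0.0015, 0, 0, 0]

```text
time_s: 10.15
tool_pos: [503.7, -212.9, 109.3]
tool_rot: [0.107, -0.057, 0.993, 0.006]
wrist_force: [7.8, 0.7, -4.7]
grip_width: 0.273
gripper_force: 59.1
```

```bash
python3 st.py
```

```text
10.15 tcp [ 503.7 -212.9  109.3] F along a,n,z [ 7.8 -0.2 -4.7] grip 0.27335802059451364
tilt 12.29 yaw 6.55 roll 0.01
minus low [-62.6   0.2   1.8]
minus [-65.4   0.2  14.5]
plus [-1.9  0.1 28.3]
plus low [ 0.9  0.1 15.6]
```

```bash
cat > chk.py <<'E'
from h import *
i=viewer.get_image("side");s=monitor.observe();R=rot(s).as_matrix();T=np.array(s["tool_pos"])
g=mask(i["image"],"green",(225,240,80,60));p=cv2.findNonZero(g)[:,0].astype(float)
l=p[p[:,0]<=p[:,0].min()+6];print("green left part",len(l),l.mean(0),"all",p.min(0),p.max(0))
for k in range(int(p[:,0].min()),int(p[:,0].max())+1,3):
    c=p[p[:,0]==k,1];print(k,c.min(),c.max(),end="; ")
print()
W=lambda v:px(i,T+R@np.array(v))
for n,v in(("minus axis",(37,0,66.5)),("minus top",(37,0,53.5)),("minus bot",(37,0,79.5)),("plus top",(-28,0,53.5)),("band top",(-18,0,53.5))):print(n,np.round(W(v),1))
E
python3 chk.py
```

```text
green left part 65 [265.4        280.44615385] all [262. 272.] [284. 286.]
262 281.0 282.0; 265 276.0 285.0; 268 276.0 285.0; 271 279.0 284.0; Traceback (most recent call last):
  File "chk.py", line 6, in <module>
    c=p[p[:,0]==k,1];print(k,c.min(),c.max(),end="; ")
                             ~~~~~^^
    return umr_minimum(a, axis, None, out, keepdims, initial, where)
ValueError: zero-size array to reduction operation minimum which has no identity
```

>>> play_rows:
  rows:
    - [0.015, 0.001, 0, 0, 0, 0, 0]
    - [0.015, 0.002, 0, -0.0001, 0, 0, 0]
    - [0.015, 0.0033, 0, -0.0002, 0, 0, 0]
    - [0.015, 0.0033, 0, -0.0002, 0, 0, 0]
    - [0.015, 0.0033, 0, -0.0002, 0, 0, 0]
    - [0.015, 0.0033, 0, -0.0002, 0, 0, 0]

```text
time_s: 10.95
tool_pos: [501.5, -213.1, 109.3]
tool_rot: [0.108, -0.057, 0.993, 0.006]
wrist_force: [9.6, -0.0, -3.1]
grip_width: 0.274
gripper_force: 59.1
```

```bash
python3 st.py
```

```text
10.95 tcp [ 501.5 -213.1  109.3] F along a,n,z [ 9.6 -1.2 -3.1] grip 0.2739116239523341
tilt 12.41 yaw 6.58 roll -0.0
minus low [-64.6   0.1   1.7]
minus [-67.4   0.1  14.4]
plus [-3.9  0.1 28.4]
plus low [-1.1  0.1 15.7]
```

>>> play_rows:
  rows:
    - [0.015, 0.001, 0, -0.0002, 0, 0, 0]
    - [0.015, 0.002, 0, -0.0004, 0, 0, 0]
    - [0.015, 0.002, 0, -0.0004, 0, 0, 0]
    - [0.015, 0.002, 0, -0.0004, 0, 0, 0]

```text
time_s: 11.45
tool_pos: [500.0, -213.3, 109.4]
tool_rot: [0.108, -0.057, 0.992, 0.006]
wrist_force: [11.0, -0.3, -5.2]
grip_width: 0.272
gripper_force: 59.2
```

```bash
python3 st.py
```

```text
11.45 tcp [ 500.  -213.3  109.4] F along a,n,z [10.9 -1.6 -5.2] grip 0.27196380085941485
tilt 12.45 yaw 6.6 roll -0.01
minus low [-66.1   0.1   1.8]
minus [-68.9   0.1  14.5]
plus [-5.4  0.1 28.5]
plus low [-2.6  0.1 15.8]
```

>>> play_rows:
  rows:
    - [0.015, -0.0022, 0, 0.0013, 0, 0.03, 0]
    - [0.015, -0.0044, 0, 0.0026, 0, 0.058, 0]
    - [0.015, -0.006, 0, 0.0038, 0, 0.085, 0]
    - [0.015, -0.008, 0, 0.0051, 0, 0.11, 0]
    - [0.015, -0.008, 0, 0.0051, 0, 0.11, 0]
    - [0.015, -0.008, 0, 0.0051, 0, 0.11, 0]

```text
time_s: 12.2
tool_pos: [508.9, -212.3, 106.0]
tool_rot: [0.054, -0.057, 0.997, 0.003]
wrist_force: [9.1, 0.8, -1.8]
grip_width: 0.282
gripper_force: 59.4
```

```bash
python3 st.py
```

```text
12.2 tcp [ 508.9 -212.3  106. ] F along a,n,z [ 9.1 -0.2 -1.8] grip 0.282473000303317
tilt 6.21 yaw 6.58 roll -0.0
minus low [-66.3   0.1   1. ]
minus [-67.8   0.1  13.9]
plus [-3.1  0.1 20.9]
plus low [-1.7  0.1  8. ]
```

>>> play_rows:
  rows:
    - [0.015, 0.0012, 0, -0.0001, 0, 0, 0]
    - [0.015, 0.0024, 0, -0.0002, 0, 0, 0]
    - [0.015, 0.0024, 0, -0.0002, 0, 0, 0]
    - [0.015, 0.0024, 0, -0.0002, 0, 0, 0]

```text
time_s: 12.7
tool_pos: [507.1, -212.4, 106.1]
tool_rot: [0.055, -0.057, 0.997, 0.003]
wrist_force: [10.9, 0.9, -3.3]
grip_width: 0.278
gripper_force: 59.4
```

```bash
python3 st.py
```

```text
12.7 tcp [ 507.1 -212.4  106.1] F along a,n,z [10.9 -0.4 -3.3] grip 0.2780527876999247
tilt 6.29 yaw 6.6 roll 0.0
minus low [-68.    0.2   1.1]
minus [-69.4   0.2  14. ]
plus [-4.8  0.2 21.1]
plus low [-3.4  0.2  8.2]
```

>>> play_rows:
  rows:
    - [0.015, -0.0022, 0, 0.0013, 0, 0.027, 0]
    - [0.015, -0.0044, 0, 0.0027, 0, 0.054, 0]
    - [0.015, -0.0064, 0, 0.004, 0, 0.079, 0]
    - [0.015, -0.0085, 0, 0.0054, 0, 0.104, 0]
    - [0.015, -0.0085, 0, 0.0054, 0, 0.104, 0]
    - [0.015, -0.0085, 0, 0.0054, 0, 0.104, 0]

```text
time_s: 13.45
tool_pos: [515.9, -211.4, 101.9]
tool_rot: [0.003, -0.057, 0.998, -0.0]
wrist_force: [10.9, 1.3, 2.5]
grip_width: 0.283
gripper_force: 60.1
```

```bash
python3 st.py
```

```text
13.45 tcp [ 515.9 -211.4  101.9] F along a,n,z [10.9  0.   2.5] grip 0.2827886947880028
tilt 0.32 yaw 6.57 roll -0.03
minus low [-67.6   0.2   0.2]
minus [-67.7   0.2  13.2]
plus [-2.7  0.1 13.5]
plus low [-2.6  0.1  0.5]
```

Level, behind the stop, with light floor contact. Easing back toward the stop, then releasing.

>>> play_rows:
  rows:
    - [0.015, -0.001, 0, 0, 0, 0.004, 0]
    - [0.015, -0.0025, 0, 0, 0, 0.005, 0]
    - [0.015, -0.0025, 0, 0, 0, 0.005, 0]
    - [0.015, -0.0025, 0, 0, 0, 0.005, 0]
  force: 20

```text
time_s: 13.95
tool_pos: [517.6, -211.2, 101.7]
tool_rot: [-0.0, -0.057, 0.998, -0.0]
wrist_force: [8.3, 0.5, 3.6]
grip_width: 0.274
gripper_force: 60.1
```

```bash
python3 st.py
```

```text
13.95 tcp [ 517.6 -211.2  101.7] F along a,n,z [ 8.3 -0.4  3.6] grip 0.2737404195962917
tilt -0.06 yaw 6.56 roll -0.04
minus low [-66.5   0.1   0.3]
minus [-66.4   0.1  13.3]
plus [-1.4  0.1 13.2]
plus low [-1.5  0.1  0.2]
```

>>> play_rows:
  rows:
    - [0.03, 0, 0, 0, 0, 0, 0]
    - [0.035, 0, 0, 0, 0, 0, 0]
    - [0.045, 0, 0, 0, 0, 0, 0]
    - [0.045, 0, 0, 0, 0, 0, 0]
    - [0.045, 0, 0, 0, 0, 0, 0]
    - [0.045, 0, 0, -0.01, 0, 0, 0]
    - [0.045, 0, 0, -0.03, 0, 0, 0]
    - [0.05, 0, 0, -0.07, 0, 0, 0]
    - [0.05, -0.04, 0, -0.11, 0, 0, 0]
    - [0.05, -0.04, 0, -0.11, 0, 0, 0]
    - [0.05, -0.04, 0, -0.11, 0, 0, 0]

```text
time_s: 15.32
tool_pos: [553.9, -207.3, 210.3]
tool_rot: [-0.005, -0.057, 0.998, -0.001]
wrist_force: [-0.2, 0.1, -0.5]
grip_width: 0.588
gripper_force: 0.0
```

```bash
python3 st.py; python3 - <<'E'
from h import *
c=lambda im,u,v,w,h,W,H:cv2.resize(im[v:v+h,u:u+w],(W,H),interpolation=cv2.INTER_CUBIC)
w=viewer.get_image("wrist")["image"];s=viewer.get_image("side")["image"]
cv2.imwrite("pics/c7.png",np.hstack([c(w,180,30,200,250,400,500),c(s,225,225,96,120,400,500)]))
E
```

```text
15.325 tcp [ 553.9 -207.3  210.3] F along a,n,z [-0.2  0.2 -0.5] grip 0.5876708156016868
tilt -0.6 yaw 6.49 roll -0.04
minus low [-3.070e+01 -1.000e-01  1.092e+02]
minus [-3.060e+01 -1.000e-01  1.222e+02]
plus [ 34.4  -0.2 121.5]
plus low [ 34.3  -0.2 108.5]
```

View pics/c7.png

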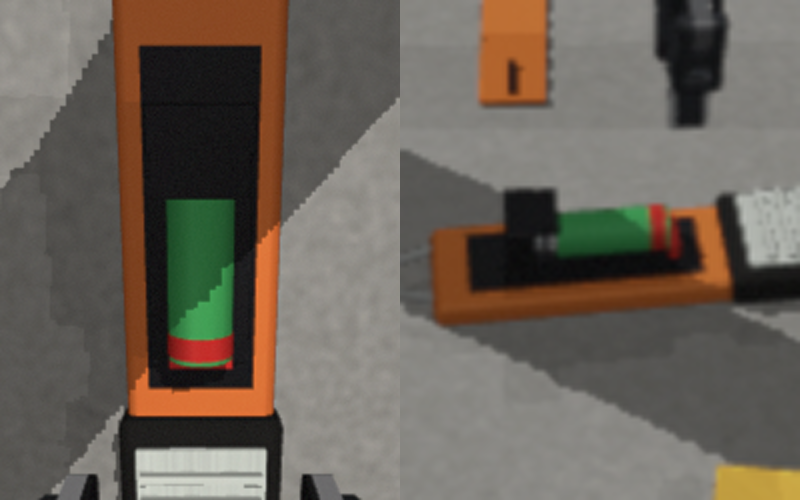

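The cell lies flat and centred: it runs from the lip (crop row 198) to the red stop (row 368), and the gripper is clear. Handing in.

```bash
python3 -c "
from h import *
print(workorder.finish_job())"
```

```text
the job is handed in; nothing more can be done
None
```

The green cell is in the lamp's cradle: the last pictures show it flat and centred against the red stop, with the gripper clear. I handed the job in at about 15 s; no verdict came back, and the highest wrist reading I saw while pressing was about 12 N.

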